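# Mount the specimen rod between centres and set the magnifier

## Task

Take the amber rod from the rod tray, lay it on the two vee rests of the specimen holder and let go; then slide the tailstock in by its red post until both steel ends of the rod are fully home in the two centre cups. Then stand the magnifier on the table on the robot's side of the holder, lens squarely facing the middle of the rod and about 60 mm from the rod's axis. Leave the green rod and the glassware where they are.

Things in the scene. Friction and masses are not known exactly. Their poses are not given: they have to be found in the camera images.
- holder: Fixed specimen holder: black base 80 x 315 x 15 mm with white headstock, two vee rests and white tailstock. Origin on the table straight below the middle of the seated rod. y axis: along the rod axis, from headstock (-y) to tailstock (+y). x axis: level, across the rod, away from the robot (within 0.25 rad of world x). Rod axis: x = 0, 85 mm above the table.
- head_cup (a point): Centre of the mouth of the headstock's steel cup, at holder y = -58 mm, 85 mm up. The cup (27 mm outside) opens towards holder +y; inside 19 mm wide at the mouth, about 13 mm at its floor, 12 mm deep. The white headstock block behind it is 54 mm wide, 107 mm high, from holder y = -109 to -75 mm.
- rod_seat (a point): Where the rod's centre lies once seated: on the cup axis, 85 mm above the table, axes as holder. The two aluminium vee rests stand 40 mm either side of it along the holder's y, each 10 mm thick, vee tops about 91 mm above the table, openings 37 mm wide; between them is only the base, so fingers fit there.
- tailstock (a joint): Travel of the tailstock towards the headstock (holder -y), m: 0 fully open, 0.085 inner stop, 0.075 when the rod is fully home in both cups. At value q the mouth of its cup (same as the headstock's, opening to -y) is at holder y = 133 mm - q. Slides with about 2.5 N friction and stays where it is left.
- tail_post (a point): Top centre of the red upright post on the tailstock, 14 mm diameter, 48 mm tall, top 155 mm above the table; moves with the tailstock, which is a white block 50 x 38 x 107 mm high below the post. The cup mouth is 36 mm from the post axis on the headstock side.
- rod_tray: White enamel tray with blue rim, 150 x 180 x 16 mm, fixed. Holds two rods lying along its y axis in grey vee rests (at tray y = -42 and +42 mm), 68 mm apart in x, rod axes 34 mm above the table; the fingers fit between the rests; tray floor 8 mm above the table. Origin at the underside centre.
- amber_rod: The rod to mount: amber-orange body 18 mm diameter, 112 mm long, with a steel spigot 10 mm diameter and 14 mm long at each end (tips chamfered), 140 mm overall, about 70 g. Origin at its centre; y axis along the rod. Either end may go to the headstock; it may be rolled about its axis.
- green_rod: A green rod of the same shape, lying in the other place of the tray. Leave alone. Origin at its centre, y along the rod.
- magnifier: Stand magnifier, about 350 g: black foot disc 64 mm diameter, 12 mm thick; steel post 12 mm diameter on its axis with a blue grip 16 mm diameter from 129 to 165 mm above the table; round lens 56 mm across, facing along the body's +x axis. Origin at the underside centre of the foot, z up.
- mag_grip (a point): Middle of the blue grip of the magnifier, on the post axis, 147 mm above the table when standing.
- lens (a point): Centre of the magnifier's lens: 45 mm along the magnifier's +x axis from the post, 85 mm above the foot's underside.
- bottle_a: Brown bottle with red cap, 56 mm diameter, 105 mm high; bystander. Origin under its centre.
- bottle_b: Smaller brown bottle with black cap, 48 mm diameter, 85 mm high; bystander. Origin under its centre.
- beaker: Clear glass beaker, 62 mm diameter, 85 mm high; bystander. Origin under its centre.
- dish: Low white dish, 90 mm diameter, 16 mm high; bystander. Origin under its centre.
- jar: White jar with blue cap, 54 mm diameter, 60 mm high; bystander. Origin under its centre.

How it is judged:
On the way, in this order (a step that is already met when the one before it is completed fails the run):
1. The amber rod lies let go on both vee rests between the cups (within 30 mm of its seat along the holder, in line within 0.06 rad) while the tailstock is still open (joint below 0.06) (y of amber_rod in the frame of holder between -0.03 and 0.03 m and x of amber_rod in the frame of holder between -0.003 and 0.003 m and z of amber_rod in the frame of holder between 0.082 and 0.088 m and angle between the y axis of amber_rod and the y axis of holder, either way round below 0.06 rad and value of joint tailstock below 0.06 m and contact force between the fingers and amber_rod below 0.2 N), for 0.2 s.
2. The tailstock is slid in until both rod ends are fully home: joint 0.075 within 0.003, rod centre within 3 mm of its seat (y of amber_rod in the frame of holder between -0.003 and 0.003 m and x of amber_rod in the frame of holder between -0.003 and 0.003 m and z of amber_rod in the frame of holder between 0.082 and 0.088 m and angle between the y axis of amber_rod and the y axis of holder, either way round below 0.035 rad and value of joint tailstock between 0.072 and 0.078 m), for 0.2 s.
3. Only now the magnifier stands let go on the robot's side: lens 60 mm within 10 mm from the rod axis, within 8 mm of the rod's middle, facing it within 0.2 rad (x of lens in the frame of holder between -0.07 and -0.05 m and y of lens in the frame of holder between -0.008 and 0.008 m and angle between the x axis of magnifier and the x axis of holder, either way round below 0.2 rad and angle between magnifier's own z axis and vertical below 0.05 rad and height (world z) of magnifier below 0.003 m and contact force between the fingers and magnifier below 0.2 N), for 0.2 s.
At the end, for the whole second after the job is handed in: Amber rod home in both cups (within 3 mm of its seat, in line within 0.035 rad), tailstock joint 0.075 within 0.003; magnifier upright on the table on the robot's side, lens 60 mm within 10 mm from the rod axis, within 8 mm of the rod's middle, facing it within 0.2 rad; both at rest (all of step 2 and x of lens in the frame of holder between -0.07 and -0.05 m and y of lens in the frame of holder between -0.008 and 0.008 m and angle between the x axis of magnifier and the x axis of holder, either way round below 0.2 rad and angle between magnifier's own z axis and vertical below 0.05 rad and height (world z) of magnifier below 0.003 m and linear speed of each of amber_rod, magnifier below 0.01 m/s); the robot touches nothing.
It fails at once if The green rod, a bottle, the beaker, the dish or the jar is moved by more than 15 mm (distance of any of green_rod, bottle_a, bottle_b, beaker, dish, jar from where it was at the start of the episode above 0.015 m).
It fails at once if The magnifier is tipped by more than 0.5 rad (angle between magnifier's own z axis and vertical above 0.5 rad).
It also fails if it takes over 70 s, if anything falls off the work surface, if the arm or the gripper's body presses on something with over 40 N, if the wrist force passes 120 N, or if a joint passes its speed limit or range.

## Robot

A 7-joint arm with a two-finger parallel gripper is mounted at the origin on the work surface. World frame = base frame: x ahead of the robot, y to its left, z up, the work surface at z = 0. Lengths are in m, angles in rad, forces in N, time in s.
With the tool pointing down it reaches from about 0.425 to 0.925 m from the base axis. Payload 6.8 kg.
Tool frame: the origin (TCP) lies on the front face of the gripper's body, between the roots of the fingers; the fingertips stand 73 mm ahead of it and the grasp point (between the pads) lies 54 mm ahead of it; x points along the fingers, z is the direction in which the jaws open and shut, and the axes are right-handed (so a half turn about x gives the same grasp; the last joint's range is limited). The gripper opens to 85 mm and grips with 20 to 120 N. Pads are 22 mm wide; open, the fingers measure 114 mm over their backs; the gripper's body (76 mm by 85 mm) begins 54 mm behind the grasp point. The pads swing forward as they close: fully open they stand 13 mm farther back than shut.
Start: joints at [1.124, 0.477, 0.022, 1.555, -0.011, 1.109, -0.083], TCP at [0.224, -0.637, 0.304] pointing down, gripper open.
Joint ranges: [-2.96, 2.96], [-0.34, 2.1], [-1.41, 1.46], [0.24, 2.44], [-1.37, 4.51], [0.17, 1.92], [-2.96, 2.96]. Speed limits (rad/s): [2.39, 2.39, 3.14, 3.14, 3.14, 3.14, 3.14].

## Interface

Orientations are given as [roll, pitch, yaw] about the fixed x, y, z axes, in that order (R = Rz(yaw) Ry(pitch) Rx(roll)).
In Python, from plant import r gives the robot as it stands.
- The arm moves only by the tool drive_tool, never from a script. Its argument "increments" is text: rows parted by semicolons, each of 7 numbers parted by spaces: the finger opening in mm, from 0 to 85.4, then the shift along the world's x, y, z in mm, then the turn, a rotation vector about the world's x, y, z in rad. In form: grip dx dy dz rx ry rz; .... A call has 1 to 12 rows; each row shifts and turns the commanded pose from where the row before left it; what a row does not reach is not made up. A row lasts 1/8 s, in which the tool goes at most 62.5 mm and 10.7 degrees, less where a joint would pass 70% of its speed; a pose out of reach is approached as far as the arm can. A call with a gripper value outside its range is refused whole. The fingers move at their own pace and stop on an object; "force" is the grip in N (left out, the last holds). Time passes only in rows, so rows that do not move let the fingers close. It gives the time, the measured TCP pose, the force and the opening at its end, in the units of the state.
- r.get_obs(): the state, without advancing time (a new reading comes with each control period).
- r.capture(name): name is "scene" or "top" or "wrist"; returns a dict with "color" (384x512x3 uint8, blue, green, red), "fov_y" (degrees; the focal length in pixels is half the picture's height over the tangent of half this angle, whatever the lens; pixels are square), "cx", "cy" (the principal point, pixels), "rvec" (rotation vector, rad) and "tvec" (3), from world to camera coordinates, as OpenCV has them. Camera axes: x right, y down, z forward; pixel columns grow to the right and rows downward; lengths in m; the calibration is good to about 2 mm. The wrist camera is an equidistant fisheye: a pixel r from the principal point sees the ray r / f radians off the axis. A picture is of the moment at which its call begins. There is no depth.
- r.finish_job(): hands the job in, once; it reports no verdict.
Trained networks look in the newest picture that a camera, given by its name, has taken for a name from the list of things; names that differ only in an ending like _2 or _b are one class to them, and where a whole thing is asked for, a point or a joint stands for the part that bears it (a point fixed in the world has none). Each returns a list of dicts, best first, with "p" (0 to 1); they miss things now and then, are a little off and sometimes report something else, mostly with a low value. They report only what shows in the picture. A call takes as long as a camera call.
- r.boxes_of(camera, query): "location" ([row, column] in pixels, amid what is visible of it).
- r.cut_out(camera, query): "pixels" (384x512 bool, what is visible of it) and "location" ([row, column] in pixels, amid what is visible of it).
The state is a dict: "clock": time; "joint_pos": joint angles; "qvel": joint speeds; "tau": joint torques, N m; "tool_pos": TCP position; "ee_rot": TCP orientation; "ft_force": force on the tool from outside, world axes, zero at the start; "wrist_torque": the same for the moment, N m; "finger_gap": finger opening in m.
Only numpy, scipy, OpenCV 4.12 (cv2) and the standard library are available. Lean on these libraries where they do the work, as an engineer would, in place of code of your own. Each camera call takes 0.05 s, during which the arm holds its last target.

## Working session

There is one attempt and no reset: what is moved stays moved. The work goes in short steps, Python scripts to look and compute and a tool call to move; the robot and the scene stay as the last step left them, time stands still between calls to the robot, and variables do not carry over. Pictures are saved under pics/ and viewed, and the job is handed in when it is done.

Besides the shell and the picture viewer there is one more tool, called after ">>>" by a JSON object that holds its "fn" and its "kwargs". drive_tool: Moves the arm, as the interface text tells. Its arguments: {"type":"object","properties":{"increments":{"type":"string"},"force":{"type":"number"}},"required":["increments"]}

```bash
ls; mkdir -p pics
cat > h.py <<'E'
import numpy as np, cv2
from plant import r
def cap(n,save=None):
    c=r.capture(n)
    if save: cv2.imwrite(f'pics/{save}.png',c['color'])
    return c
def ray(c,row,col,fish=False):
    H=384
    f=H/2/np.tan(np.radians(c['fov_y'])/2)
    R=cv2.Rodrigues(np.array(c['rvec'],float))[0]; t=np.array(c['tvec'],float).ravel()
    u=np.array([(col-c['cx']),(row-c['cy'])])
    if fish:
        rr=np.linalg.norm(u); th=rr/f
        d=np.r_[np.sin(th)*u/max(rr,1e-9),np.cos(th)]
    else: d=np.r_[u/f,1]
    d=R.T@d; return -R.T@t, d/np.linalg.norm(d)
def atz(c,row,col,z,fish=False):
    o,d=ray(c,row,col,fish); return o+d*(z-o[2])/d[2]
def tri(rays):
    A=0;b=0
    for o,d in rays:
        P=np.eye(3)-np.outer(d,d); A=A+P; b=b+P@o
    x=np.linalg.solve(A,b)
    return x,[np.linalg.norm((np.eye(3)-np.outer(d,d))@(x-o)) for o,d in rays]
def proj(c,p,fish=False):
    f=192/np.tan(np.radians(c['fov_y'])/2)
    R=cv2.Rodrigues(np.array(c['rvec'],float))[0]; t=np.array(c['tvec'],float).ravel()
    q=R@np.array(p)+t
    if fish:
        s=np.linalg.norm(q[:2]); th=np.arctan2(s,q[2]); u=q[:2]/max(s,1e-9)*th*f
    else: u=q[:2]/q[2]*f
    return c['cy']+u[1],c['cx']+u[0]
E
python3 - <<'E'
from h import *
np.set_printoptions(precision=4,suppress=True)
o=r.get_obs(); print(o)
names=['holder','rod_tray','amber_rod','green_rod','magnifier','tailstock','tail_post','mag_grip','lens','head_cup','bottle_a','bottle_b','beaker','dish','jar']
for n in ['scene','top','wrist']:
    c=cap(n,n+'0'); print(n,c['fov_y'],c['cx'],c['cy'],ray(c,192,256)[0],ray(c,192,256)[1])
    for q in names:
        b=r.boxes_of(n,q); print(q,[(np.round(x['location'],1).tolist(),round(x['p'],2)) for x in b[:2]])
E
```

```text
pics
{'clock': 0.0, 'joint_pos': array([ 1.1239,  0.4778,  0.0223,  1.5564, -0.0115,  1.1093, -0.0831]), 'qvel': array([-0.0009, -0.0007, -0.0006,  0.0001,  0.001 ,  0.0002, -0.0009]), 'tau': array([  0.0003, -59.6449,   1.6079, -28.1188,   0.0124,   0.0094,
        -0.    ]), 'tool_pos': array([ 0.2242, -0.6362,  0.3029]), 'ee_rot': array([-3.0821,  1.569 ,  1.9691]), 'ft_force': array([ 0.226 , -0.1483, -0.5136]), 'wrist_torque': array([-0.0143, -0.0417,  0.0424]), 'finger_gap': 0.08561530754971389}
scene 46.6051927083555 255.41151997182322 186.56365447005697 [1.3828 0.4609 0.9724] [-0.6109 -0.3587 -0.7058]
holder [([195.5, 247.8], 0.65), ([191.0, 282.8], 0.33)]
rod_tray [([144.7, 192.2], 0.56)]
amber_rod [([143.1, 183.0], 0.71)]
green_rod [([236.2, 212.8], 0.69), ([133.0, 200.6], 0.57)]
magnifier [([218.0, 386.8], 0.68)]
tailstock [([277.3, 273.0], 0.45)]
tail_post [([192.7, 283.3], 0.96)]
mag_grip [([217.0, 384.8], 0.56)]
lens [([216.7, 382.5], 0.89), ([145.4, 184.5], 0.31)]
head_cup [([194.1, 244.9], 0.97)]
bottle_a [([182.1, 143.1], 0.6), ([238.3, 211.5], 0.56)]
bottle_b [([182
[... 460 characters left out ...]

tailstock [([222.4, 238.2], 0.81)]
tail_post [([223.9, 238.1], 0.91)]
mag_grip [([250.8, 140.1], 0.8)]
lens [([253.8, 137.1], 0.82)]
head_cup [([216.6, 274.4], 0.65)]
bottle_a [([145.5, 265.7], 0.82), ([173.6, 376.6], 0.71)]
bottle_b [([145.5, 265.7], 0.82), ([173.6, 376.6], 0.71)]
beaker [([172.0, 130.5], 0.91), ([215.9, 274.0], 0.34)]
dish [([143.7, 201.6], 0.7), ([146.2, 267.0], 0.37)]
jar [([151.3, 314.4], 0.68)]
wrist 65.70646984690485 256.511441513736 191.0757955369999 [ 0.3015 -0.608   0.3742] [-0.309  -0.1071 -0.945 ]
holder []
rod_tray []
amber_rod []
green_rod []
magnifier []
tailstock []
tail_post []
mag_grip []
lens []
head_cup []
bottle_a []
bottle_b []
beaker []
dish []
jar []
```

View pics/top0.png

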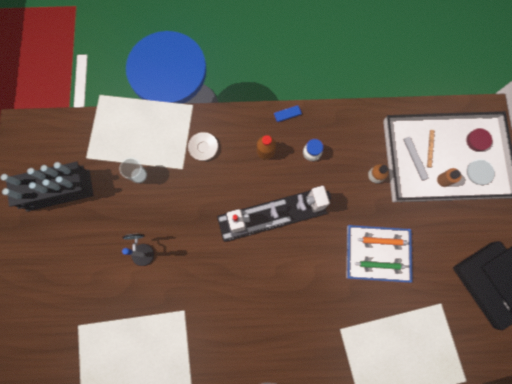

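View pics/scene0.png

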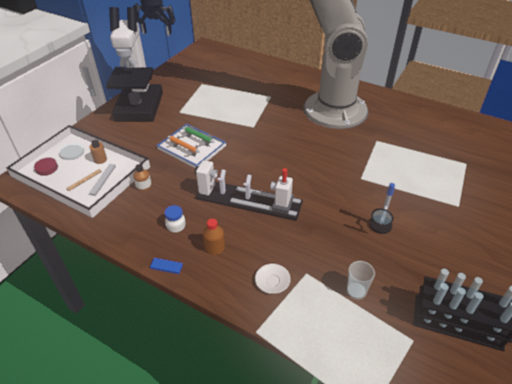

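View pics/wrist0.png

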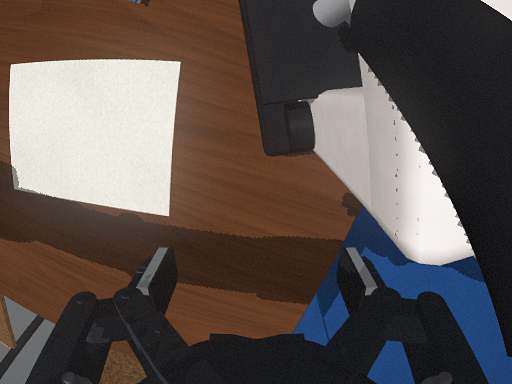

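The top view shows the holder mid-table at about (222,270), with the tailstock (red post, 237,218) on the left and so at +y. The tray is at (378,253), with the amber rod at row 240 and the green one at row 265. The magnifier is at (140,252). In the wrist view a microscope stands close by, on the right.

Run:
```python
from h import *
np.set_printoptions(precision=4,suppress=True)
cs=cap('scene');ct=cap('top')
def both(q,a=None,b=None):
    s=a or r.boxes_of('scene',q)[0]['location']; t=b or r.boxes_of('top',q)[0]['location']
    x,e=tri([ray(cs,*s),ray(ct,*t)]); print(q,x,np.round(e,4))
for q in ['amber_rod','tail_post','head_cup','mag_grip','lens','jar','beaker','dish','magnifier','tailstock','rod_tray']: both(q)
both('green_rod',(133,200.6))
def axis(n,c,q,z):
    m=r.cut_out(n,q)[0]['pixels']; ys,xs=np.nonzero(m); P=np.array([atz(c,a,b,z) for a,b in zip(ys,xs)])[:,:2]
    mu=P.mean(0);u,s,v=np.linalg.svd(P-mu); d=v[0]; t=(P-mu)@d
    print(n,q,len(ys),mu,'yaw of axis',np.arctan2(d[1],d[0]),'len',np.ptp(t), 'mid',mu+d*(t.max()+t.min())/2)
for n,c in (('scene',cs),('top',ct)):
    axis(n,c,'amber_rod',.034);axis(n,c,'green_rod',.034);axis(n,c,'holder',.02)
for n in ('bottle_a','bottle_b'):
    for b in r.boxes_of('top',n): print(atz(ct,*b['location'],.05))
# crops
for nm,c,(y0,y1,x0,x1) in (('top',ct,(120,300,100,420)),('scene',cs,(100,300,130,420))):
    cv2.imwrite(f'pics/{nm}_crop.png',cv2.resize(c['color'][y0:y1,x0:x1],None,fx=2.5,fy=2.5,interpolation=cv2.INTER_CUBIC))
```

```text
amber_rod [ 0.4826 -0.3535  0.0212] [0.0143 0.0143]
tail_post [0.55   0.0634 0.0455] [0.0007 0.0007]
head_cup [0.5537 0.001  0.0397] [0.0505 0.0505]
mag_grip [0.523  0.2057 0.0583] [0.1536 0.1536]
lens [0.4844 0.3454 0.0364] [0.0022 0.0022]
jar [0.678  0.118  0.2284] [0.2657 0.2657]
beaker [0.7137 0.3639 0.0504] [0.0024 0.0024]
dish [ 0.4727 -0.2295 -0.4537] [0.2446 0.2446]
magnifier [0.4862 0.3489 0.0316] [0.0038 0.0038]
tailstock [0.5504 0.0628 0.0565] [0.001 0.001]
rod_tray [ 0.4524 -0.3493 -0.0303] [0.006 0.006]
green_rod [ 0.4156 -0.3345  0.0321] [0.0058 0.0058]
scene amber_rod 153 [ 0.4953 -0.3352] yaw of axis 1.4531634170989107 len 0.12537710668356566 mid [ 0.4948 -0.3393]
scene green_rod 158 [ 0.4284 -0.3251] yaw of axis 1.4553459541111389 len 0.12727989481362434 mid [ 0.4281 -0.3273]
scene holder 2926 [ 0.5782 -0.0408] yaw of axis 1.7421755607939464 len 0.36495412022941665 mid [ 0.5812 -0.0579]
top amber_rod 276 [ 0.4903 -0.3469] yaw of axis -1.6693332165972132 len 0.13373398827882887 mid [ 0.4902 -0.3476]
top green_rod 299 [ 0.4231 -0.3357] yaw of axis -1.6649529324542605 len 0.13765544881599592 mid [ 0.4232 -0.3351]
top holder 3027 [ 0.5806 -0.0438] yaw of axis -1.321968136878201 len 0.33822220365992006 mid [ 0.5823 -0.0505]
[ 0.7684 -0.0335  0.05  ]
[ 0.6835 -0.3556  0.05  ]
[ 0.451  -0.3186  0.05  ]
[ 0.7684 -0.0335  0.05  ]
[ 0.6835 -0.3556  0.05  ]
[ 0.451  -0.3186  0.05  ]
```

View pics/top_crop.png

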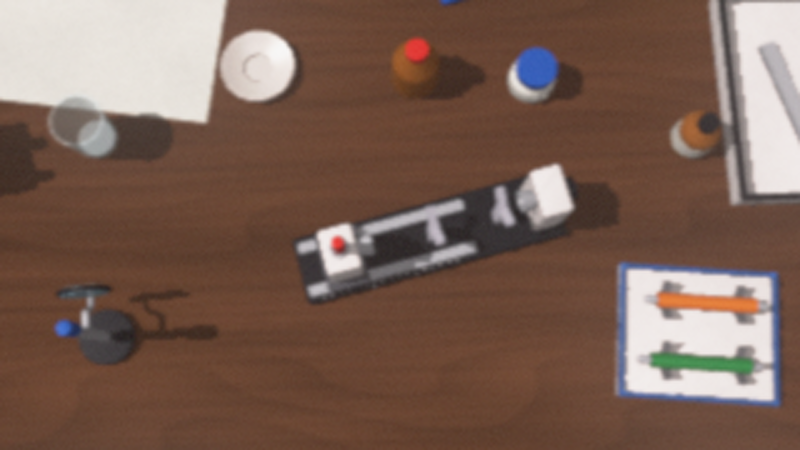

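View pics/scene_crop.png

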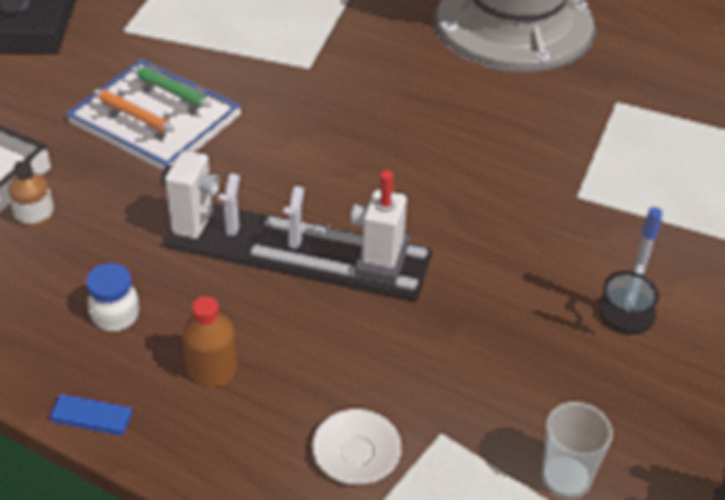

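```bash
cat >> h.py <<'E'
def Rt():
    a,b,c=r.get_obs()['ee_rot']
    from scipy.spatial.transform import Rotation as Q
    return Q.from_euler('xyz',[a,b,c]).as_matrix()
def stat():
    o=r.get_obs();R=Rt();z=R[:,2]
    a=np.arctan2(z[1],z[0]); a=(a+np.pi/2)%np.pi-np.pi/2
    print('t',round(o['clock'],2),'tcp',np.round(o['tool_pos'],4),'fingers',np.round(R[:,0],3),'jaw',np.round(z,3),'jawyaw mod pi',round(a,4),'gap',round(o['finger_gap'],4),'F',np.round(o['ft_force'],1),'q',np.round(o['joint_pos'],2))
    return R
E
python3 - <<'E'
from h import *
R=stat()
c=cap('wrist');o=ray(c,192,256,True)[0]
print(R.T@(o-r.get_obs()['tool_pos']),R.T@ray(c,191,256.5,True)[1])
E
```

```text
t 4.05 tcp [ 0.2243 -0.6366  0.3039] fingers [ 0. -0. -1.] jaw [ 0.332 -0.943  0.   ] jawyaw mod pi -1.232 gap 0.0855 F [ 0.2 -0.6  1.5] q [ 1.12  0.48  0.02  1.56 -0.01  1.11 -0.08]
[-0.07026271  0.08229322 -0.00139997] [ 9.46100610e-01 -3.23872865e-01 -4.91200621e-05]
```

>>> {"fn": "drive_tool", "kwargs": {"increments": "60 0 45 0 0 0 0.14; 60 0 45 0 0 0 0.14; 60 0 45 0 0 0 0.14; 60 0 45 0 0 0 0.14; 60 50 29 0 0 0 0.14; 60 50 29 0 0 0 0.14; 60 50 29 -10 0 0 0.14; 60 50 29 -20 0 0 0.14; 60 50 0 -20 0 0 0.013; 60 0 0 0 0 0 0"}}

```text
clock: 5.35
tool_pos: [0.4774, -0.3384, 0.2521]
ee_rot: [1.678, 1.568, 1.584]
ft_force: [-0.9, -0.4, 0.8]
finger_gap: 0.0598
```

```bash
cat >> h.py <<'E'
def axw(c,m,z,fish):
    ys,xs=np.nonzero(m); P=np.array([atz(c,a,b,z,fish) for a,b in zip(ys,xs)])[:,:2]
    mu=P.mean(0);u,s,v=np.linalg.svd(P-mu,full_matrices=False); d=v[0]*np.sign(v[0][1]); t=(P-mu)@d; w=(P-mu)@np.array([-d[1],d[0]])
    return mu+d*(t.max()+t.min())/2, np.arctan2(d[1],d[0])-np.pi/2, np.ptp(t), np.ptp(w)
E
python3 - <<'E'
from h import *
stat(); c=cap('wrist','w1')
for q in ['amber_rod','green_rod']:
    for m in r.cut_out('wrist',q)[:2]: print(q,m['p'],m['location'],axw(c,m['pixels'],.034,True))
E
```

```text
t 5.35 tcp [ 0.4774 -0.3384  0.2521] fingers [-0.     0.003 -1.   ] jaw [ 0.996 -0.094 -0.   ] jawyaw mod pi -0.094 gap 0.0598 F [-0.9 -0.4  0.8] q [ 0.78  0.41 -0.34  1.81  0.16  0.95  0.27]
green_rod 0.79 [171.4, 203.9] (array([ 0.42316258, -0.33326107]), np.float64(-0.10172706765884953), np.float64(0.14233919518350194), np.float64(0.018889329251797336))
```

View pics/w1.png

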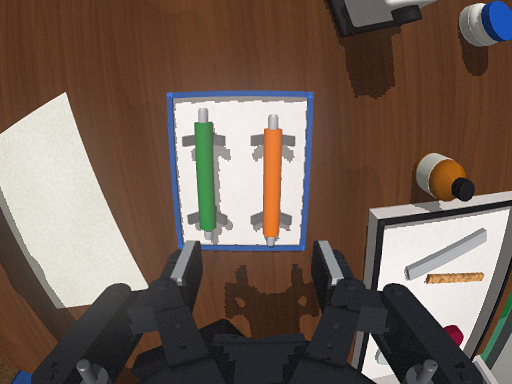

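Wrist view: the tray is centred, with green at (204,172) and amber at (272,180). The network missed the amber rod here, so I'll segment it by colour.

```bash
cat >> h.py <<'E'
def amber(c,roi=None):
    h=cv2.cvtColor(c['color'],cv2.COLOR_BGR2HSV)
    m=cv2.inRange(h,(5,190,150),(18,255,255))
    if roi: 
        k=np.zeros_like(m);k[roi[0]:roi[1],roi[2]:roi[3]]=1;m=m*k
    n,l,s,ce=cv2.connectedComponentsWithStats(m); i=1+np.argmax(s[1:,4]); return l==i
E
python3 - <<'E'
from h import *
c=cap('wrist'); m=amber(c); print(m.sum(),axw(c,m,.034,True))
t=cap('top'); mt=amber(t,(225,260,345,420)); print(mt.sum(),axw(t,mt,.034,False))
f=lambda m:[v.mean() for v in np.nonzero(m)]
x,e=tri([ray(c,*f(m),True),ray(t,*f(mt))]); print(x,e)
E
```

```text
986 (array([ 0.49066461, -0.34775952]), np.float64(-0.10694553895498671), np.float64(0.115514138426212), np.float64(0.015836795115366203))
2 (array([ 0.49593754, -0.31102764]), np.float64(-0.03454274838877347), np.float64(0.0028527965313464316), np.float64(1.0528233192584e-20))
[ 0.46662084 -0.19301987  0.47769812] [np.float64(0.01513159979218338), np.float64(0.015131599792183412)]
```

>>> {"fn": "drive_tool", "kwargs": {"increments": "50 13 -9 -20 0 0 -0.01; 50 0 0 -50 0 0 0; 50 0 0 -50 0 0 0; 50 0 0 -30 0 0 0; 50 0 0 -13 0 0 0; 50 0 0 0 0 0 0; 10 0 0 0 0 0 0; 10 0 0 0 0 0 0; 10 0 0 0 0 0 0; 10 0 0 0 0 0 0; 10 0 0 0 0 0 0; 10 0 0 0 0 0 0", "force": 40}}

```text
clock: 7.1
tool_pos: [0.4908, -0.3504, 0.0935]
ee_rot: [-0.267, 1.562, -0.375]
ft_force: [5.2, -1.0, 1.9]
finger_gap: 0.0162
```

Run:
```python
from h import *
stat(); c=cap('wrist','w2')
```

```text
t 7.1 tcp [ 0.4908 -0.3504  0.0935] fingers [ 0.008 -0.003 -1.   ] jaw [ 0.994 -0.108  0.008] jawyaw mod pi -0.1081 gap 0.0162 F [ 5.2 -1.   1.9] q [ 0.73  0.64 -0.28  1.86  0.27  0.67  0.18]
```

View pics/w2.png

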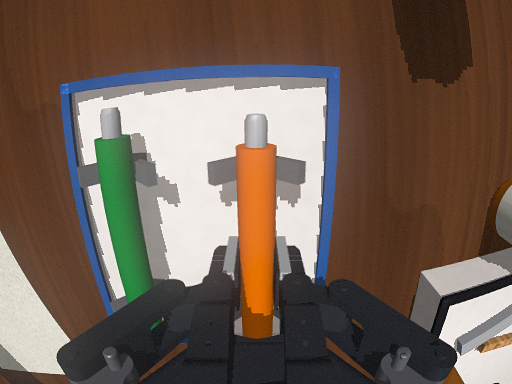

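The amber rod is between the pads, but the gap reads 16.2 mm and the tool sits about 5 mm high. I'll reopen, go lower and grip again.

>>> {"fn": "drive_tool", "kwargs": {"increments": "36 0 0 0 0 0 0; 36 0 0 0 0 0 0; 36 0 0 0 0 0 0; 36 0 2 -4 0 0 0; 36 0 0 0 0 0 0; 36 0 0 0 0 0 0"}}

```text
clock: 7.9
tool_pos: [0.4873, -0.3475, 0.0867]
ee_rot: [2.604, 1.57, 2.495]
ft_force: [-0.2, -0.3, -0.1]
finger_gap: 0.0361
```

Run:
```python
from h import *
stat(); c=cap('wrist','w3')
```

```text
t 7.9 tcp [ 0.4873 -0.3475  0.0867] fingers [-0.  0. -1.] jaw [ 0.994 -0.109 -0.   ] jawyaw mod pi -0.1089 gap 0.0361 F [-0.2 -0.3 -0.1] q [ 0.72  0.65 -0.27  1.87  0.27  0.66  0.18]
```

View pics/w3.png

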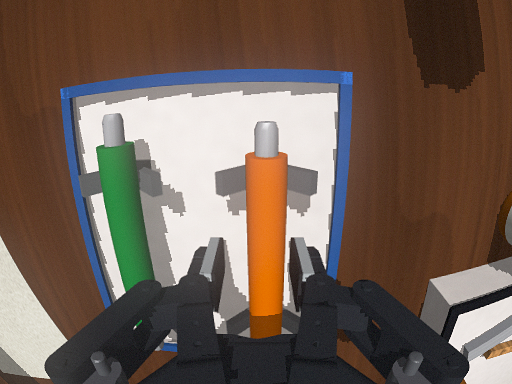

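>>> {"fn": "drive_tool", "kwargs": {"increments": "36 4 0 0 0 0 0; 36 0 0 0 0 0 0; 10 0 0 0 0 0 0; 10 0 0 0 0 0 0; 10 0 0 0 0 0 0; 10 0 0 0 0 0 0; 10 0 0 0 0 0 0", "force": 40}}

```text
clock: 8.82
tool_pos: [0.4918, -0.3477, 0.0871]
ee_rot: [-0.177, 1.57, -0.286]
ft_force: [2.8, -1.1, 0.4]
finger_gap: 0.0167
```

>>> {"fn": "drive_tool", "kwargs": {"increments": "10 0 0 40 0 0 0; 10 0 0 50 0 0 0; 10 0 0 50 0 0 0; 10 0 0 40 0 0 0; 10 0 0 0 0 0 0"}}

```text
clock: 9.45
tool_pos: [0.4921, -0.3484, 0.2702]
ee_rot: [-0.562, 1.566, -0.672]
ft_force: [-0.2, -1.2, -0.2]
finger_gap: 0.0168
```

Run:
```python
from h import *
stat(); c=cap('wrist','w4'); t=cap('top','t4')
np.set_printoptions(precision=4,suppress=True)
for p in [(211,274),(203,301)]: print(atz(t,*p,.088))
cv2.imwrite('pics/t4c.png',cv2.resize(t['color'][170:260,200:345],None,fx=5,fy=5,interpolation=cv2.INTER_CUBIC))
```

```text
t 9.45 tcp [ 0.4921 -0.3484  0.2702] fingers [ 0.004 -0.003 -1.   ] jaw [ 0.994 -0.11   0.004] jawyaw mod pi -0.1098 gap 0.0168 F [-0.2 -1.2 -0.2] q [ 0.78  0.41 -0.34  1.75  0.16  1.    0.26]
[ 0.577  -0.0423  0.088 ]
[ 0.5968 -0.1179  0.088 ]
```

View pics/w4.png

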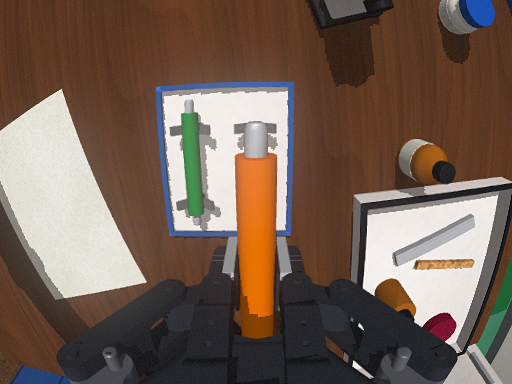

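View pics/t4c.png

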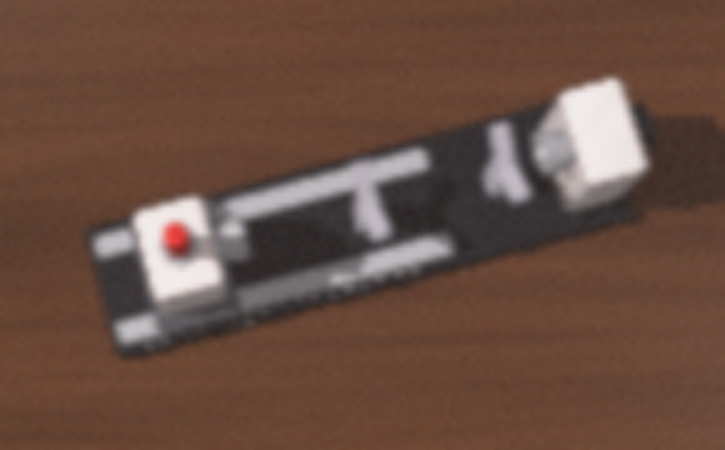

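>>> {"fn": "drive_tool", "kwargs": {"increments": "10 20 45 10 0 0 0.09; 10 20 45 10 0 0 0.09; 10 20 45 10 0 0 0.09; 10 15 40 0 0 0 0.088; 10 0 0 0 0 0 0"}}

```text
clock: 10.18
tool_pos: [0.5666, -0.1678, 0.2952]
ee_rot: [2.011, 1.567, 2.267]
ft_force: [-0.2, -0.4, -1.1]
finger_gap: 0.0164
```

Run:
```python
from h import *
stat(); c=cap('wrist','w5')
for q in ['holder','head_cup','rod_seat','tail_post','tailstock','amber_rod']:
    print(q,[(np.round(x['location'],1).tolist(),round(x['p'],2)) for x in r.boxes_of('wrist',q)[:2]])
cv2.imwrite('pics/w5c.png',cv2.resize(c['color'][0:250,100:420],None,fx=2.4,fy=2.4,interpolation=cv2.INTER_CUBIC))
```

```text
t 10.18 tcp [ 0.5666 -0.1678  0.2952] fingers [-0.003  0.003 -1.   ] jaw [ 0.967  0.254 -0.002] jawyaw mod pi 0.2567 gap 0.0164 F [-0.2 -0.4 -1.1] q [ 0.56  0.39 -0.48  1.74  0.2   1.06  0.26]
holder [([100.0, 300.1], 0.86)]
head_cup [([243.2, 157.1], 0.67), ([99.8, 302.6], 0.57)]
rod_seat [([99.9, 297.7], 0.55)]
tail_post []
tailstock []
amber_rod [([226.3, 256.4], 0.91)]
```

View pics/w5c.png

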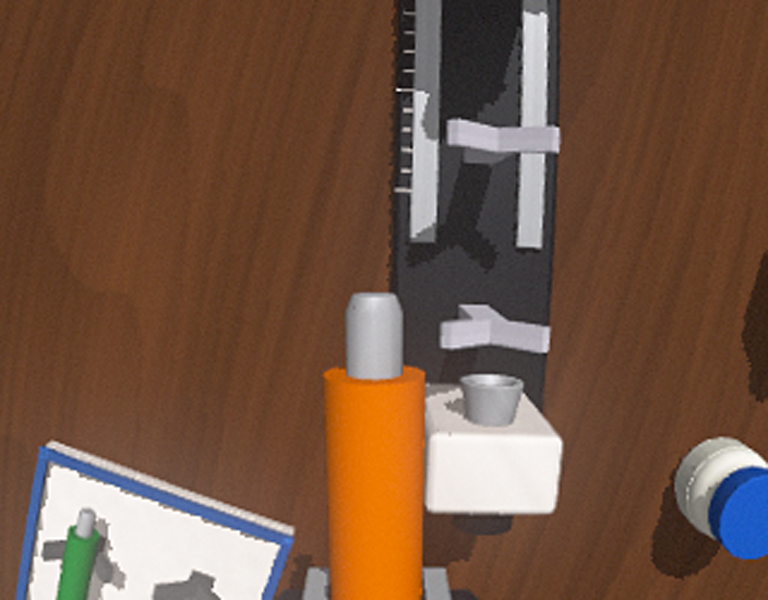

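In the zoomed wrist view the two vee rests are at about (309,57) and (307,140) px, the head cup mouth is at (305,159), and the headstock is below it.

Run:
```python
from h import *
np.set_printoptions(precision=4,suppress=True)
c=cap('wrist'); f=lambda u,v:(v/2.4,100+u/2.4)
A=[atz(c,*f(u,v),.091,True) for u,v in [(448,128),(559,140),(441,333),(549,338)]]
for a in A: print(a)
print('open w',np.linalg.norm(A[0]-A[1]),np.linalg.norm(A[2]-A[3]))
t=(A[0]+A[1])/2;h=(A[2]+A[3])/2
d=t-h;print('spacing',np.linalg.norm(d),'yaw',np.arctan2(d[1],d[0])-np.pi/2,'seat',(t+h)/2)
print('cup',atz(c,*f(492,380),.085,True))
m=amber(c);mm=[v.mean() for v in np.nonzero(m)]
print('amber axis held',axw(c,m,.2952-.054,True), 'cup-seat dist should be 58')
# base edges yaw at z=.015
e=[atz(c,*f(u,v),.015,True) for u,v in [(396,20),(390,290),(560,20),(546,370)]]
for a in e: print('edge',a)
print([np.arctan2(*(e[i]-e[i+1])[1::-1])-np.pi/2 for i in (0,2)])
```

```text
[ 0.5608 -0.0492  0.091 ]
[ 0.6033 -0.041   0.091 ]
[ 0.5786 -0.1273  0.091 ]
[ 0.6209 -0.1178  0.091 ]
open w 0.04321172837950048 0.04335529040362802
spacing 0.07942341735546123 yaw 0.22509385101631185 seat [ 0.5909 -0.0838  0.091 ]
cup [ 0.6047 -0.1413  0.085 ]
amber axis held (array([ 0.5602, -0.161 ]), np.float64(0.22304439731493786), np.float64(0.09094086495146803), np.float64(0.019297275032865487)) cup-seat dist should be 58
edge [0.5279 0.01   0.015 ]
edge [ 0.5584 -0.1225  0.015 ]
edge [0.6052 0.0345 0.015 ]
edge [ 0.6457 -0.1413  0.015 ]
[np.float64(0.22619647590003655), np.float64(0.22652240202143914)]
```

Run:
```python
from h import *
np.set_printoptions(precision=4,suppress=True)
R=stat();c=cap('wrist');o=ray(c,192,256,True)[0]
print(o,R.T@(o-r.get_obs()['tool_pos']),R.T@ray(c,c['cy'],c['cx'],True)[1])
C=cv2.Rodrigues(np.array(c['rvec'],float))[0];print(C[0],np.arctan2(C[0][1],C[0][0]))
t=cap('top'); print('boxes', r.boxes_of('top','amber_rod')[:1]);
m=r.cut_out('top','amber_rod')
if m: print(axw(t,m[0]['pixels'],.241,False))
```

```text
t 10.57 tcp [ 0.5659 -0.1738  0.2966] fingers [-0.001 -0.    -1.   ] jaw [ 0.97   0.244 -0.001] jawyaw mod pi 0.2469 gap 0.0168 F [ 0.  -0.2 -1.8] q [ 0.56  0.39 -0.48  1.74  0.2   1.06  0.26]
[ 0.5436 -0.0917  0.3668] [-0.0701  0.0848 -0.0018] [ 0.9458 -0.3247  0.0006]
[0.9697 0.2444 0.    ] 0.2469514786828892
boxes [{'location': [206.9, 319.8], 'p': 0.54}]
(array([ 0.555 , -0.1371]), np.float64(0.26193172241022267), np.float64(0.06416532775429667), np.float64(0.0179173822683008))
```

Run:
```python
from h import *
np.set_printoptions(precision=4,suppress=True)
c=cap('wrist'); g=c['color']
p=r.get_obs()['tool_pos'];R=Rt()
f=lambda u,v:(v/2.4,100+u/2.4)
for u,v in [(375,294),(375,371)]:
    for z in (.2385,.2426,.25): q=atz(c,*f(u,v),z,True); print(R.T@(q-p))
stat()
```

```text
[ 0.0585  0.072  -0.0017]
[ 0.0544  0.0724 -0.0017]
[ 0.047   0.0731 -0.0017]
[ 0.0585  0.0577 -0.0017]
[ 0.0544  0.0586 -0.0017]
[ 0.047   0.0602 -0.0017]
t 10.82 tcp [ 0.5663 -0.1728  0.297 ] fingers [ 0. -0. -1.] jaw [0.969 0.246 0.   ] jawyaw mod pi 0.2486 gap 0.0167 F [ 0.4 -0.5 -0.5] q [ 0.56  0.39 -0.48  1.74  0.2   1.06  0.26]
```

>>> {"fn": "drive_tool", "kwargs": {"increments": "10 8 40 0 0 0 0; 10 8 40 -30 0 0 0; 10 4 25 -40 0 0 0; 10 0 0 -35 0 0 0; 10 0 0 0 0 0 0; 10 0 0 0 0 0 0"}}

```text
clock: 11.58
tool_pos: [0.5871, -0.0681, 0.1932]
ee_rot: [-0.378, 1.569, -0.13]
ft_force: [1.5, -0.1, -0.6]
finger_gap: 0.0171
```

Run:
```python
from h import *
stat(); c=cap('wrist','w6');s=cap('scene','s6')
cv2.imwrite('pics/s6c.png',cv2.resize(s['color'][110:250,160:330],None,fx=4,fy=4,interpolation=cv2.INTER_CUBIC))
```

```text
t 11.57 tcp [ 0.5871 -0.0681  0.1932] fingers [ 0.002 -0.    -1.   ] jaw [0.969 0.246 0.002] jawyaw mod pi 0.2482 gap 0.0171 F [ 1.5 -0.1 -0.6] q [ 0.37  0.51 -0.48  1.83  0.3   0.87  0.  ]
```

View pics/w6.png

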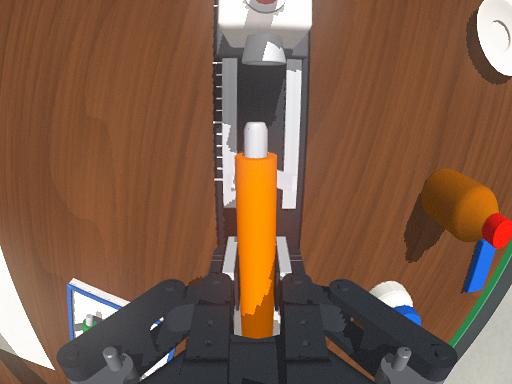

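View pics/s6c.png

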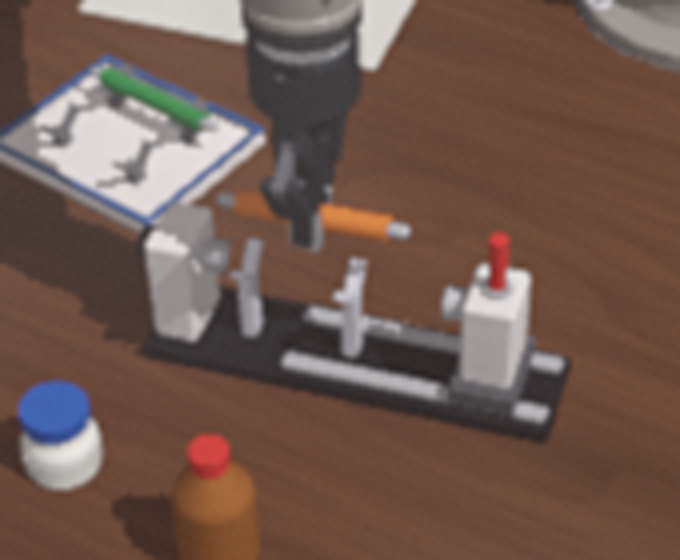

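Run:
```python
from h import *
c=cap('wrist')
for z in (.085,.078):
  q=atz(c,60,264,z,True); print(q, q[:2]-.133*np.array([-.24,.971]))
```

```text
[0.56486553 0.03414165 0.085     ] [ 0.59678553 -0.09500135]
[0.5648681  0.03493331 0.078     ] [ 0.5967881  -0.09420969]
```

>>> {"fn": "drive_tool", "kwargs": {"increments": "10 3 0 -15 0 0 0; 10 0 0 -15 0 0 0; 10 0 0 -8 0 0 0; 10 0 0 0 0 0 0"}}

```text
clock: 12.22
tool_pos: [0.5887, -0.0676, 0.1527]
ee_rot: [2.758, 1.569, 3.007]
ft_force: [-0.3, -0.6, 0.1]
finger_gap: 0.0167
```

Run:
```python
from h import *
stat(); s=cap('scene','s7')
cv2.imwrite('pics/s7c.png',cv2.resize(s['color'][110:250,160:330],None,fx=4,fy=4,interpolation=cv2.INTER_CUBIC))
```

```text
t 12.22 tcp [ 0.5887 -0.0676  0.1527] fingers [-0.002  0.    -1.   ] jaw [ 0.969  0.247 -0.002] jawyaw mod pi 0.2491 gap 0.0167 F [-0.3 -0.6  0.1] q [ 0.35  0.57 -0.45  1.85  0.33  0.8  -0.03]
```

View pics/s7c.png

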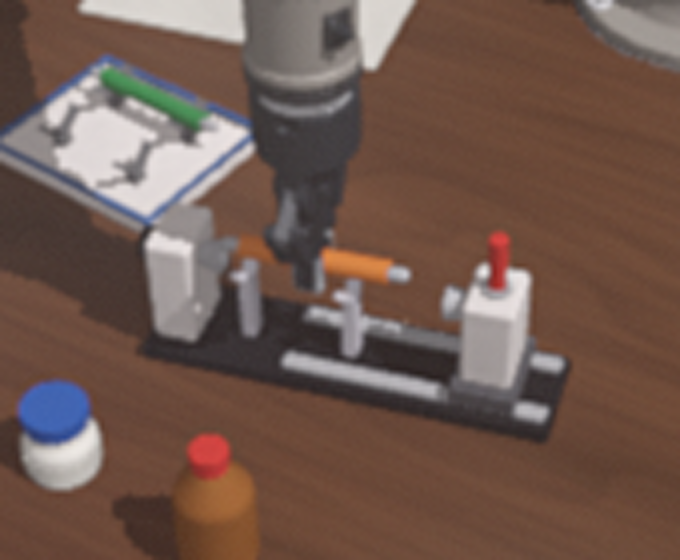

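>>> {"fn": "drive_tool", "kwargs": {"increments": "10 0 0 -7 0 0 0; 10 0 0 -4 0 0 0; 10 0 0 0 0 0 0; 10 0 0 0 0 0 0"}}

```text
clock: 12.78
tool_pos: [0.5894, -0.0676, 0.143]
ee_rot: [-0.146, 1.571, 0.103]
ft_force: [-0.9, -0.7, -1.3]
finger_gap: 0.0165
```

>>> {"fn": "drive_tool", "kwargs": {"increments": "10 0 0 -3 0 0 0; 10 0 0 0 0 0 0; 10 0 0 0 0 0 0"}}

```text
clock: 13.15
tool_pos: [0.5893, -0.0676, 0.1399]
ee_rot: [2.1, 1.571, 2.349]
ft_force: [-0.8, -0.5, -0.4]
finger_gap: 0.0168
```

Run:
```python
from h import *
stat(); s=cap('scene','s8'); c=cap('wrist','w8')
cv2.imwrite('pics/s8c.png',np.hstack([cv2.resize(s['color'][150:230,180:310],None,fx=3,fy=3,interpolation=cv2.INTER_CUBIC),cv2.resize(c['color'][:240,100:440],(390,240))]))
```

```text
t 13.15 tcp [ 0.5893 -0.0676  0.1399] fingers [-0.  0. -1.] jaw [ 0.969  0.246 -0.   ] jawyaw mod pi 0.249 gap 0.0168 F [-0.8 -0.5 -0.4] q [ 0.35  0.58 -0.45  1.86  0.35  0.78 -0.04]
```

View pics/s8c.png

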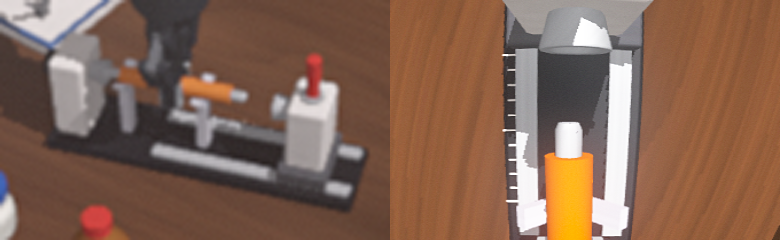

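>>> {"fn": "drive_tool", "kwargs": {"increments": "10 1 0 -3 0 0 0; 10 0 0 0 0 0 0; 10 0 0 0 0 0 0"}}

```text
clock: 13.62
tool_pos: [0.5904, -0.0675, 0.1382]
ee_rot: [-1.566, 1.57, -1.317]
ft_force: [-4.9, -0.3, 11.8]
finger_gap: 0.0164
```

>>> {"fn": "drive_tool", "kwargs": {"increments": "10 0 0 1 0 0 0; 40 0 0 0 0 0 0; 40 0 0 0 0 0 0; 40 0 0 0 0 0 0; 40 0 0 0 0 0 0; 40 0 0 0 0 0 0"}}

```text
clock: 14.38
tool_pos: [0.5903, -0.0676, 0.1378]
ee_rot: [2.237, 1.571, 2.486]
ft_force: [0.5, 0.1, -0.5]
finger_gap: 0.0401
```

Run:
```python
from h import *
stat(); s=cap('scene','s9'); c=cap('wrist','w9')
cv2.imwrite('pics/s9c.png',np.hstack([cv2.resize(s['color'][150:230,180:310],None,fx=3,fy=3,interpolation=cv2.INTER_CUBIC),cv2.resize(c['color'][:,100:440],(390,240))]))
m=amber(c); print(m.sum(),axw(c,m,.085,True))
```

```text
t 14.38 tcp [ 0.5903 -0.0676  0.1378] fingers [-0.  0. -1.] jaw [ 0.969  0.246 -0.   ] jawyaw mod pi 0.2489 gap 0.0401 F [ 0.5  0.1 -0.5] q [ 0.34  0.59 -0.44  1.86  0.35  0.77 -0.04]
3679 (array([ 0.58651534, -0.06262144]), np.float64(0.239896190502898), np.float64(0.1080201809903714), np.float64(0.018140404378831076))
```

View pics/s9c.png

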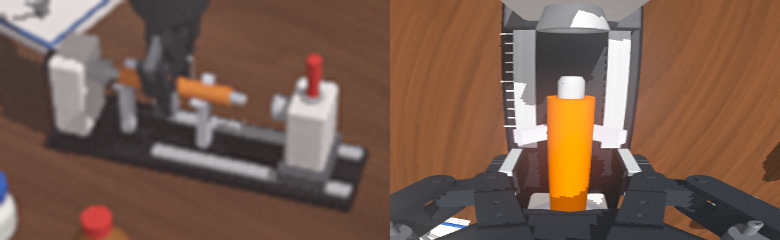

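>>> {"fn": "drive_tool", "kwargs": {"increments": "40 0 0 40 0 0 0; 40 0 0 50 0 0 0; 40 -8 29 40 0 0 0; 40 -8 29 0 0 0 0; 40 -8 29 0 0 0 0; 40 0 0 0 0 0 0; 40 0 0 0 0 0 0"}}

```text
clock: 15.35
tool_pos: [0.5665, 0.0186, 0.2679]
ee_rot: [-1.757, 1.57, -1.509]
ft_force: [0.3, -0.5, 0.3]
finger_gap: 0.0404
```

Run:
```python
from h import *
np.set_printoptions(precision=4,suppress=True)
stat(); c=cap('wrist','w10')
h=cv2.cvtColor(c['color'],cv2.COLOR_BGR2HSV)
m=cv2.inRange(h,(0,170,100),(5,255,255))|cv2.inRange(h,(174,170,100),(180,255,255))
n,l,s,ce=cv2.connectedComponentsWithStats(m)
for i in range(1,n):
    if s[i,4]>30: print(s[i],ce[i])
print([(x['location'],x['p']) for x in r.boxes_of('wrist','tail_post')])
a=amber(c);print(axw(c,a,.085,True))
```

```text
t 15.35 tcp [0.5665 0.0186 0.2679] fingers [ 0.    -0.001 -1.   ] jaw [ 0.969  0.246 -0.   ] jawyaw mod pi 0.2486 gap 0.0404 F [ 0.3 -0.5  0.3] q [ 0.28  0.39 -0.54  1.83  0.24  0.99 -0.1 ]
[252 131  21  29 421] [261.9549 145.7458]
[420 261  24  26 448] [431.7433 273.0312]
[([130.4, 258.7], 0.97)]
(array([ 0.5811, -0.0444]), np.float64(0.13467296545995233), np.float64(0.07369472531045591), np.float64(0.021566203600395885))
```

View pics/w10.png

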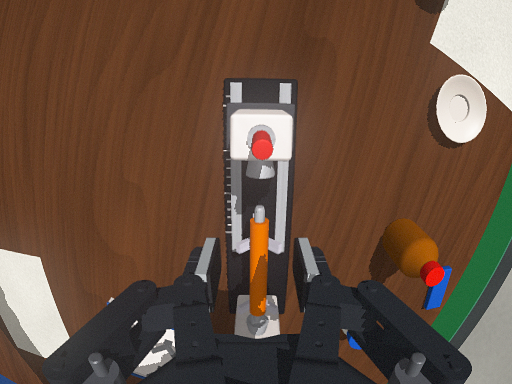

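Run:
```python
from h import *
np.set_printoptions(precision=4,suppress=True)
c=cap('wrist'); g=c['color']
cv2.imwrite('pics/w11c.png',cv2.resize(g[70:340,200:330],None,fx=2.2,fy=2.2,interpolation=cv2.INTER_CUBIC))
for p,z in [((149,262),.155),((206,260),.085),((322,258),.085),((177,260),.078)]:
  q=atz(c,*p,z,True); print(p,q)
```

```text
(149, 262) [0.5562 0.0669 0.155 ]
(206, 260) [0.5723 0.0026 0.085 ]
(322, 258) [ 0.6062 -0.138   0.085 ]
(177, 260) [0.566  0.0274 0.078 ]
```

View pics/w11c.png

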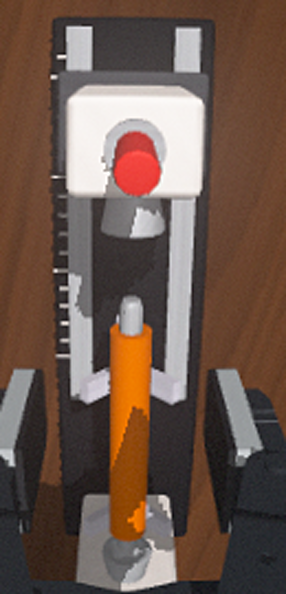

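The post top is at crop (137,177), which is px (262,150), so it stands at world (0.556, 0.066) and the tailstock is now at q≈0.016. The rod tip gives a rod centre about 18 mm to the tail side of its seat.

>>> {"fn": "drive_tool", "kwargs": {"increments": "40 -10 47 0 0 0 0; 40 0 0 -40 0 0 0; 40 0 0 -37 0 0 0; 40 0 0 0 0 0 0; 40 0 0 0 0 0 0"}}

```text
clock: 16.12
tool_pos: [0.5572, 0.0662, 0.192]
ee_rot: [-0.009, 1.569, 0.24]
ft_force: [0.3, 0.9, -0.5]
finger_gap: 0.0396
```

Run:
```python
from h import *
stat(); c=cap('wrist','w12')
```

```text
t 16.12 tcp [0.5572 0.0662 0.192 ] fingers [ 0.001  0.    -1.   ] jaw [0.969 0.246 0.001] jawyaw mod pi 0.2482 gap 0.0396 F [ 0.3  0.9 -0.5] q [ 0.18  0.48 -0.52  1.9   0.31  0.84 -0.26]
```

View pics/w12.png

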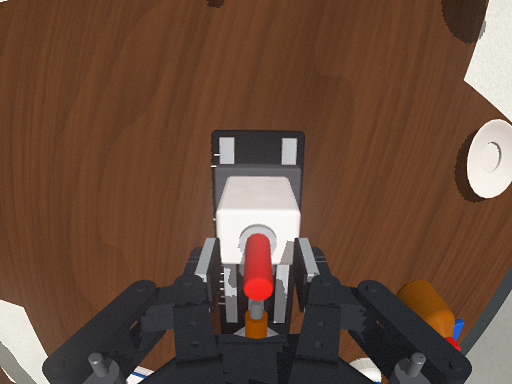

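>>> {"fn": "drive_tool", "kwargs": {"increments": "5 0 0 0 0 0 0; 5 0 0 0 0 0 0; 5 0 0 0 0 0 0; 5 0 0 0 0 0 0; 5 0 0 0 0 0 0; 5 0 0 0 0 0 0", "force": 40}}

```text
clock: 16.92
tool_pos: [0.5577, 0.0665, 0.1923]
ee_rot: [-0.149, 1.567, 0.1]
ft_force: [2.1, -0.4, 6.8]
finger_gap: 0.0128
```

>>> {"fn": "drive_tool", "kwargs": {"increments": "5 2 -10 0 0 0 0; 5 2.5 -10 0 0 0 0; 5 2.5 -10 0 0 0 0; 5 0 0 0 0 0 0"}}

```text
clock: 17.42
tool_pos: [0.5651, 0.0355, 0.1923]
ee_rot: [-0.261, 1.567, -0.013]
ft_force: [3.4, -1.7, 7.2]
finger_gap: 0.0132
```

>>> {"fn": "drive_tool", "kwargs": {"increments": "5 2.4 -9.7 0 0 0 0; 5 2.4 -9.7 0 0 0 0; 5 0 0 0 0 0 0"}}

```text
clock: 17.8
tool_pos: [0.5697, 0.0163, 0.1923]
ee_rot: [-0.235, 1.567, 0.013]
ft_force: [3.7, -0.6, 7.4]
finger_gap: 0.0128
```

Run:
```python
from h import *
stat(); s=cap('scene'); c=cap('wrist')
cv2.imwrite('pics/s13c.png',np.hstack([cv2.resize(s['color'][150:230,180:310],None,fx=3,fy=3,interpolation=cv2.INTER_CUBIC),cv2.resize(c['color'][:,100:440],(390,240))]))
```

```text
t 17.8 tcp [0.5697 0.0163 0.1923] fingers [ 0.003  0.    -1.   ] jaw [0.969 0.246 0.003] jawyaw mod pi 0.248 gap 0.0128 F [ 3.7 -0.6  7.4] q [ 0.26  0.49 -0.51  1.88  0.31  0.85 -0.16]
```

View pics/s13c.png

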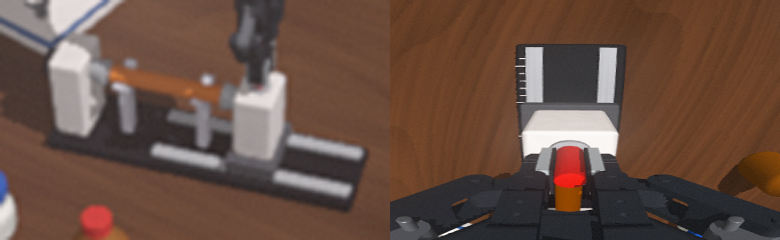

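>>> {"fn": "drive_tool", "kwargs": {"increments": "5 0.7 -2.9 0 0 0 0; 5 0 0 0 0 0 0; 5 0 0 0 0 0 0"}}

```text
clock: 18.27
tool_pos: [0.5701, 0.0145, 0.1923]
ee_rot: [0.032, 1.567, 0.282]
ft_force: [1.4, 2.3, 8.2]
finger_gap: 0.0129
```

>>> {"fn": "drive_tool", "kwargs": {"increments": "5 0.7 -2.9 0 0 0 0; 5 0 0 0 0 0 0; 5 0 0 0 0 0 0"}}

```text
clock: 18.65
tool_pos: [0.5704, 0.0133, 0.1923]
ee_rot: [0.546, 1.567, 0.797]
ft_force: [-0.1, 6.9, 8.8]
finger_gap: 0.0127
```

>>> {"fn": "drive_tool", "kwargs": {"increments": "5 0.5 -1.9 0 0 0 0; 5 0 0 0 0 0 0; 5 0 0 0 0 0 0"}}

```text
clock: 19.02
tool_pos: [0.5705, 0.0131, 0.1923]
ee_rot: [0.904, 1.566, 1.156]
ft_force: [-0.9, 10.1, 8.4]
finger_gap: 0.0131
```

>>> {"fn": "drive_tool", "kwargs": {"increments": "5 0.7 -2.9 0 0 0 0; 5 0.7 -2.9 0 0 0 0; 5 0 0 0 0 0 0; 5 0 0 0 0 0 0"}}

```text
clock: 19.52
tool_pos: [0.5707, 0.0124, 0.1923]
ee_rot: [1.291, 1.561, 1.548]
ft_force: [-5.6, 21.3, 9.7]
finger_gap: 0.0131
```

Run:
```python
from h import *
stat(); s=cap('scene'); c=cap('wrist','w14')
cv2.imwrite('pics/s14c.png',cv2.resize(s['color'][155:225,185:290],None,fx=7,fy=7,interpolation=cv2.INTER_CUBIC))
```

```text
t 19.52 tcp [0.5707 0.0124 0.1923] fingers [ 0.    0.01 -1.  ] jaw [0.967 0.253 0.003] jawyaw mod pi 0.2563 gap 0.0131 F [-5.6 21.3  9.7] q [ 0.28  0.49 -0.52  1.88  0.3   0.85 -0.14]
```

View pics/s14c.png

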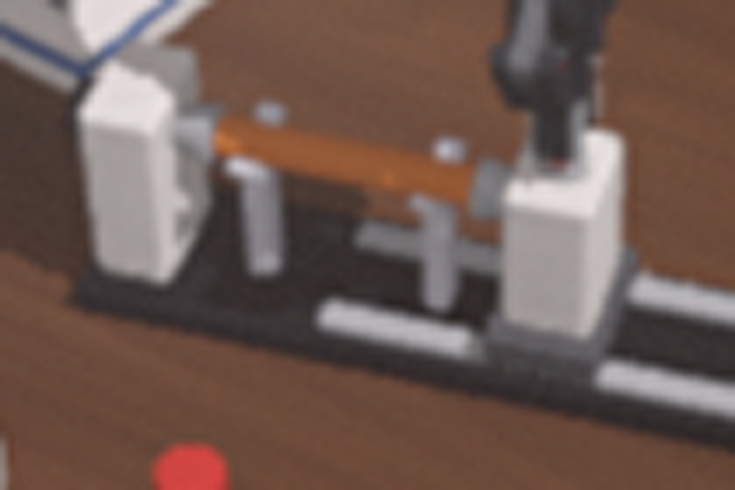

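View pics/w14.png

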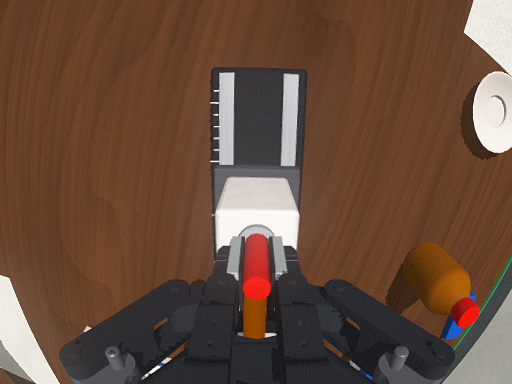

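>>> {"fn": "drive_tool", "kwargs": {"increments": "5 -2 8 0 0 0 0; 5 0 0 0 0 0 0"}}

```text
clock: 19.88
tool_pos: [0.5704, 0.0134, 0.1923]
ee_rot: [0.362, 1.567, 0.613]
ft_force: [-0.2, 5.0, 8.0]
finger_gap: 0.0128
```

>>> {"fn": "drive_tool", "kwargs": {"increments": "5 -0.5 2.5 0 0 0 0; 40 0 0 0 0 0 0; 40 0 0 0 0 0 0; 40 0 0 0 0 0 0; 40 0 0 30 0 0 0; 40 0 0 45 0 0 0; 40 0 0 35 0 0 0; 40 6 -30 0 0 0 0; 40 6 -30 0 0 0 0; 40 0 0 0 0 0 0; 40 0 0 0 0 0 0"}}

```text
clock: 21.25
tool_pos: [0.5806, -0.0454, 0.3006]
ee_rot: [2.108, 1.57, 2.358]
ft_force: [-0.2, 0.7, 0.8]
finger_gap: 0.04
```

Run:
```python
from h import *
np.set_printoptions(precision=4,suppress=True)
stat(); c=cap('wrist','w15')
cv2.imwrite('pics/w15c.png',cv2.resize(c['color'][100:350,170:350],None,fx=3.2,fy=2.4,interpolation=cv2.INTER_CUBIC))
cv2.imwrite('pics/w15c.png',cv2.resize(c['color'][100:300,160:360],None,fx=3,fy=3,interpolation=cv2.INTER_CUBIC))
a=amber(c);print(axw(c,a,.085,True))
```

```text
t 21.25 tcp [ 0.5806 -0.0454  0.3006] fingers [-0.001  0.001 -1.   ] jaw [ 0.969  0.247 -0.   ] jawyaw mod pi 0.2493 gap 0.04 F [-0.2  0.7  0.8] q [ 0.39  0.38 -0.53  1.76  0.22  1.06  0.03]
(array([ 0.5916, -0.0797]), np.float64(0.22459932237182767), np.float64(0.1152449068964147), np.float64(0.018014005894737863))
```

View pics/w15c.png

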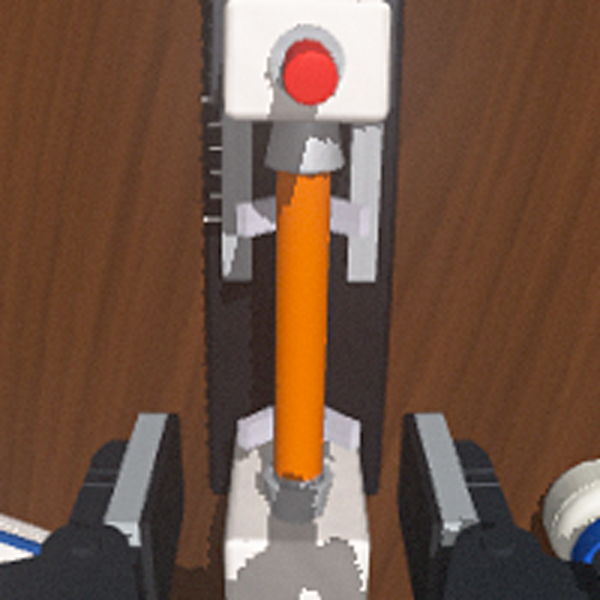

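Run:
```python
from h import *
np.set_printoptions(precision=4,suppress=True)
c=cap('wrist'); f=lambda u,v:(100+v/3,160+u/3)
cv2.imwrite('pics/w16a.png',cv2.resize(c['color'][145:265,215:305],None,fx=5,fy=5,interpolation=cv2.INTER_CUBIC))
d=np.array([-.232,.973,0])
P={}
for k,(u,v,z) in dict(tailtop=(305,172,.0985),tailside_l=(266,168,.085),tailside_r=(344,166,.085),head_l=(257,478,.085),head_r=(332,480,.085),headtop=(295,487,.0985),post=(309,73,.155),amb_t=(303,172,.094),amb_h=(299,478,.094),restfL=(238,215,.091),restfR=(370,210,.091),restnL=(240,430,.091),restnR=(360,427,.091)).items():
    P[k]=atz(c,*f(u,v),z,True); print(k,P[k],'along',P[k]@d)
```

```text
tailtop [ 0.5777 -0.0198  0.0985] along -0.15326366446156092
tailside_l [ 0.566  -0.0244  0.085 ] along -0.15508569557845633
tailside_r [ 0.5906 -0.0174  0.085 ] along -0.15396519347732007
head_l [ 0.5908 -0.1395  0.085 ] along -0.27279965046074406
head_r [ 0.6183 -0.1334  0.085 ] along -0.27327135353882487
headtop [ 0.6033 -0.1315  0.0985] along -0.2679322468195348
post [0.5684 0.0161 0.155 ] along -0.11619893929829066
amb_t [ 0.5774 -0.0209  0.094 ] along -0.15426266604252495
amb_h [ 0.6045 -0.1301  0.094 ] along -0.2668756263489582
restfL [ 0.5608 -0.0406  0.091 ] along -0.1695605331738442
restfR [ 0.6019 -0.0283  0.091 ] along -0.167147720579491
restnL [ 0.5795 -0.1176  0.091 ] along -0.24883928428017255
restnR [ 0.6207 -0.1058  0.091 ] along -0.24698667131325408
```

View pics/w16a.png

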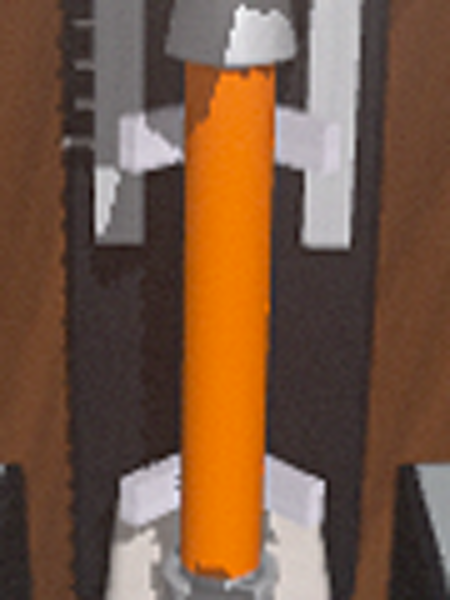

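>>> {"fn": "drive_tool", "kwargs": {"increments": "40 -18 52 10 0 0 0; 40 -18 52 10 0 0 0; 40 -18 52 10 0 0 0; 40 -18 52 0 0 0 0; 40 -18 52 0 0 0 0; 40 -10 35 0 0 0 0; 40 0 0 0 0 0 0; 40 0 0 0 0 0 0"}}

```text
clock: 22.35
tool_pos: [0.4808, 0.2487, 0.3307]
ee_rot: [-2.094, 1.57, -1.845]
ft_force: [0.0, -0.5, -0.4]
finger_gap: 0.0402
```

Run:
```python
from h import *
np.set_printoptions(precision=4,suppress=True)
stat(); c=cap('wrist','w17'); s=cap('scene','s17')
for q in ['magnifier','lens','mag_grip']:
    print(q,[(np.round(x['location'],1).tolist(),round(x['p'],2)) for x in r.boxes_of('wrist',q)[:2]])
# tail travel from scene
def red(g):
    h=cv2.cvtColor(g,cv2.COLOR_BGR2HSV).astype(int)
    m=((h[...,0]<7)|(h[...,0]>173))&(h[...,1]>150)&(h[...,2]>80); k=np.zeros_like(m);k[160:215,235:310]=1; m&=k
    y,x=np.nonzero(m); return y.mean(),x.mean(),m.sum()
g0=cv2.imread('pics/scene0.png'); a=red(g0);b=red(s['color']); print(a,b)
p=atz(s,a[0],a[1],.131);q=atz(s,b[0],b[1],.131);print(p,q,np.linalg.norm(q-p),np.arctan2(*(p-q)[1::-1])-np.pi/2)
cv2.imwrite('pics/s17c.png',cv2.resize(s['color'][155:225,185:310],None,fx=6,fy=6,interpolation=cv2.INTER_CUBIC))
```

```text
t 22.35 tcp [0.4808 0.2487 0.3307] fingers [-0.    -0.001 -1.   ] jaw [ 0.969  0.247 -0.   ] jawyaw mod pi 0.2495 gap 0.0402 F [ 0.  -0.5 -0.4] q [-0.03  0.3  -0.68  1.81  0.21  1.1  -0.54]
magnifier [([89.8, 280.8], 0.56)]
lens [([90.0, 283.1], 0.93), ([129.6, 451.6], 0.16)]
mag_grip [([88.7, 281.5], 0.85), ([131.3, 451.8], 0.69)]
(np.float64(173.75438596491227), np.float64(284.1929824561403), np.int64(57)) (np.float64(169.77083333333334), np.float64(265.3125), np.int64(48))
[0.5529 0.0652 0.131 ] [0.5648 0.0114 0.131 ] 0.055030149302692885 0.21634115143664134
```

View pics/w17.png

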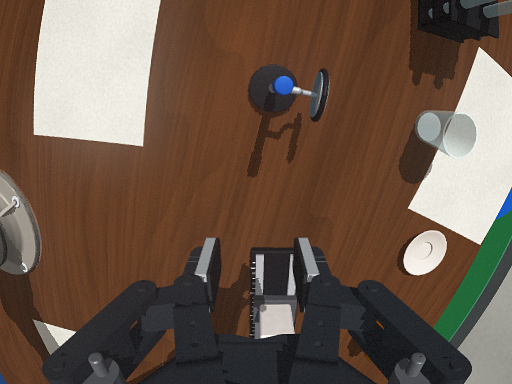

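View pics/s17c.png

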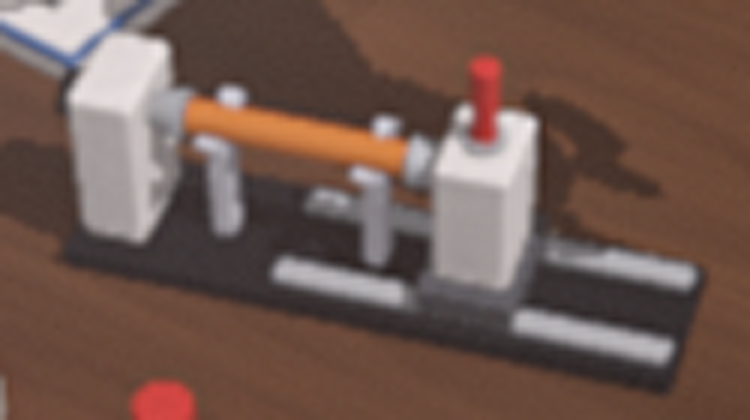

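Wrist view: the magnifier's foot is at (273,90), its blue grip top at (284,85), and its lens to the right at (320,94). The scene view shows the rod between both cups, and the post travelled 55.0 mm in that view, which matches the TCP travel, so the grip didn't slip.

Run:
```python
from h import *
np.set_printoptions(precision=4,suppress=True)
c=cap('wrist')
cv2.imwrite('pics/w18c.png',cv2.resize(c['color'][50:140,230:350],None,fx=6,fy=6,interpolation=cv2.INTER_CUBIC))
for k,(p,z) in dict(foot=((90,273.5),.012),grip=((84.5,284.5),.165),lens=((94.5,320.5),.085)).items(): print(k,atz(c,*p,z,True))
```

```text
foot [0.4796 0.3389 0.012 ]
grip [0.4787 0.3419 0.165 ]
lens [0.5251 0.3462 0.085 ]
```

View pics/w18c.png

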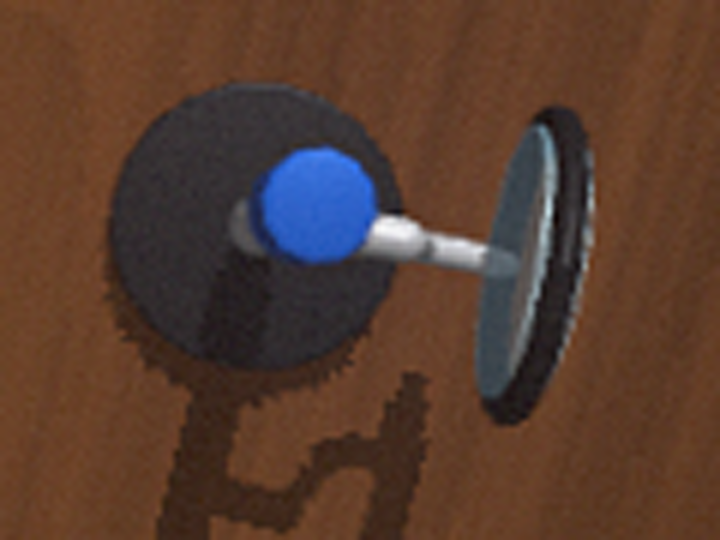

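Run:
```python
from h import *
np.set_printoptions(precision=4,suppress=True)
c=cap('wrist'); f=lambda u,v:(50+v/6,230+u/6)
P=lambda u,v,z:atz(c,*f(u,v),z,True)
print('foot',P(257,227,.012),'grip',P(322,206,.165))
a=P(555,112,.085);b=P(508,425,.085);print('lens ends',a,b,np.linalg.norm(a-b),(a+b)/2,'yaw',np.arctan2(*(a-b)[1::-1])-np.pi/2)
L=P(535,262,.085);g=(P(257,227,.012)+P(322,206,.165))/2;print(L,np.linalg.norm((L-g)[:2]),np.arctan2(*(L-g)[1::-1]))
for e in [(480,385),(548,125)]: print(P(*e,.085))
```

```text
foot [0.478  0.3416 0.012 ] grip [0.478 0.342 0.165]
lens ends [0.5198 0.3741 0.085 ] [0.5267 0.3173 0.085 ] 0.05722318465260002 [0.5232 0.3457 0.085 ] yaw 0.1209844557278823
[0.5234 0.3469 0.085 ] 0.04572391938615207 0.11151657805124654
[0.5198 0.3228 0.085 ]
[0.5192 0.3714 0.085 ]
```

>>> {"fn": "drive_tool", "kwargs": {"increments": "40 -1 45 -10 0 0 0; 40 -2 48 -20 0 0 0; 40 0 0 -40 0 0 0; 40 0 0 -40 0 0 0; 40 0 0 -20 0 0 0; 40 0 0 0 0 0 0; 40 0 0 0 0 0 0"}}

```text
clock: 23.58
tool_pos: [0.4787, 0.3426, 0.2024]
ee_rot: [0.464, 1.568, 0.713]
ft_force: [0.9, 0.6, 0.2]
finger_gap: 0.0401
```

Run:
```python
from h import *
stat(); c=cap('wrist','w19')
```

```text
t 23.57 tcp [0.4787 0.3426 0.2024] fingers [ 0.002  0.002 -1.   ] jaw [0.969 0.246 0.002] jawyaw mod pi 0.2486 gap 0.0401 F [0.9 0.6 0.2] q [-0.25  0.53 -0.63  1.83  0.39  0.91 -0.81]
```

View pics/w19.png

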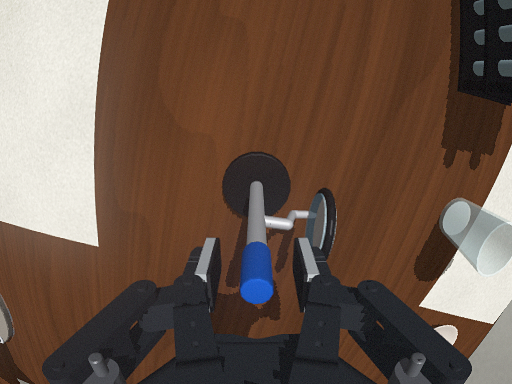

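>>> {"fn": "drive_tool", "kwargs": {"increments": "5 0 0 0 0 0 0; 5 0 0 0 0 0 0; 5 0 0 0 0 0 0; 5 0 0 0 0 0 0; 5 0 0 0 0 0 0; 5 0 0 0 0 0 0; 5 0 0 15 0 0 0; 5 0 0 20 0 0 0; 5 0 0 0 0 0 0", "force": 60}}

```text
clock: 24.75
tool_pos: [0.4786, 0.3429, 0.2382]
ee_rot: [0.418, 1.567, 0.667]
ft_force: [0.7, -0.3, -3.7]
finger_gap: 0.0142
```

Run:
```python
from h import *
stat(); c=cap('wrist','w20')
```

```text
t 24.75 tcp [0.4786 0.3429 0.2382] fingers [ 0.003  0.002 -1.   ] jaw [0.969 0.246 0.004] jawyaw mod pi 0.2489 gap 0.0142 F [ 0.7 -0.3 -3.7] q [-0.23  0.49 -0.66  1.8   0.35  0.97 -0.78]
```

View pics/w20.png

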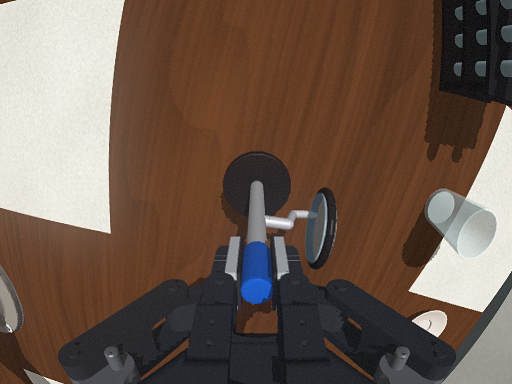

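>>> {"fn": "drive_tool", "kwargs": {"increments": "5 -8 -25 0 0 0 0; 5 -8 -40 0 0 0 0; 5 -8 -45 0 0 0 0; 5 0 -45 0 0 0 0; 5 0 -45 0 0 0 0; 5 0 -45 0 0 0 0.03; 5 0 -45 0 0 0 0.03; 5 0 -45 0 0 0 0.03; 5 0 -45 0 0 0 0.03; 5 0 -40 0 0 0 0; 5 0 -27 0 0 0 0; 5 0 0 0 0 0 0"}}

```text
clock: 26.3
tool_pos: [0.4533, -0.1074, 0.2354]
ee_rot: [-3.108, 1.57, -2.744]
ft_force: [-0.4, 0.1, -2.9]
finger_gap: 0.0143
```

Run:
```python
from h import *
stat(); c=cap('wrist','w21'); s=cap('scene','s21')
```

```text
t 26.3 tcp [ 0.4533 -0.1074  0.2354] fingers [-0.001 -0.    -1.   ] jaw [ 0.934  0.356 -0.001] jawyaw mod pi 0.3645 gap 0.0143 F [-0.4  0.1 -2.9] q [ 0.6   0.27 -0.58  2.08  0.2   0.84  0.27]
```

View pics/w21.png

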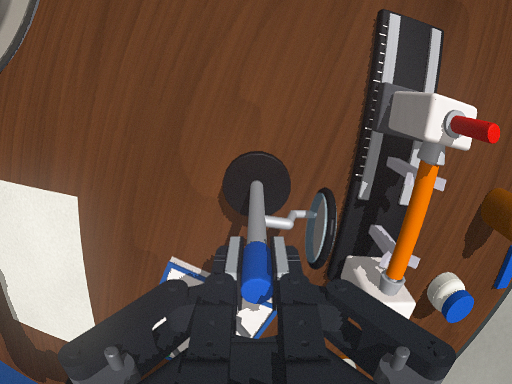

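View pics/s21.png

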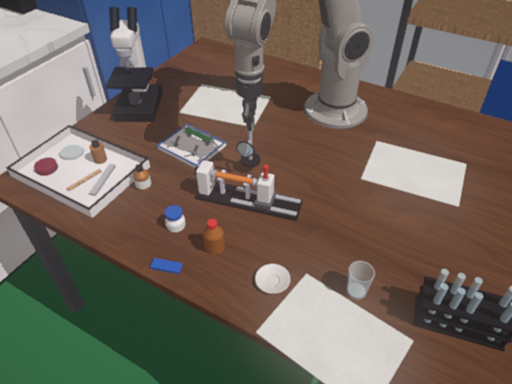

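Run:
```python
from h import *
np.set_printoptions(precision=4,suppress=True)
c=cap('wrist'); m=amber(c,(100,300,360,460)); print(m.sum(),axw(c,m,.085,True))
stat()
p=r.get_obs()['tool_pos'];z=p[2]-.201+.085
a=atz(c,189,326,z,True);b=atz(c,267,318,z,True);print('lens',a,b,np.linalg.norm(a-b),(a+b)/2,np.arctan2(*(a-b)[1::-1])-np.pi/2)
print('foot',atz(c,184,256.5,z-.073,True))
```

```text
1664 (array([ 0.5944, -0.0796]), np.float64(0.22333702097639208), np.float64(0.11759827367290039), np.float64(0.018406469333367897))
t 26.45 tcp [ 0.4538 -0.1042  0.2357] fingers [-0.     0.001 -1.   ] jaw [ 0.932  0.362 -0.   ] jawyaw mod pi 0.37 gap 0.0148 F [-0.1 -0.2 -3.8] q [ 0.6   0.27 -0.58  2.08  0.2   0.84  0.27]
lens [ 0.4878 -0.067   0.1197] [ 0.5099 -0.1251  0.1197] 0.06211324570191174 [ 0.4988 -0.096   0.1197] 0.36400226524159196
foot [ 0.4513 -0.1022  0.0467]
```

>>> {"fn": "drive_tool", "kwargs": {"increments": "5 12 0 0 0 0 0; 5 12 0 0 0 0 0; 5 12.5 0 0 0 0 0; 5 0 0 -12 0 0 0; 5 0 0 -12 0 0 0; 5 0 0 -6 0 0 0; 5 0 0 0 0 0 0; 5 0 0 0 0 0 0"}}

```text
clock: 27.45
tool_pos: [0.4905, -0.1051, 0.2061]
ee_rot: [-0.515, 1.57, -0.146]
ft_force: [0.6, 0.5, -2.8]
finger_gap: 0.0144
```

Run:
```python
from h import *
stat(); c=cap('wrist'); s=cap('scene')
cv2.imwrite('pics/c22.png',np.hstack([cv2.resize(s['color'][130:220,180:310],(520,360),interpolation=cv2.INTER_CUBIC),cv2.resize(c['color'][:,150:],(280,360))]))
```

```text
t 27.45 tcp [ 0.4905 -0.1051  0.2061] fingers [ 0. -0. -1.] jaw [0.933 0.361 0.   ] jawyaw mod pi 0.369 gap 0.0144 F [ 0.6  0.5 -2.8] q [ 0.55  0.37 -0.55  2.03  0.27  0.81  0.21]
```

View pics/c22.png

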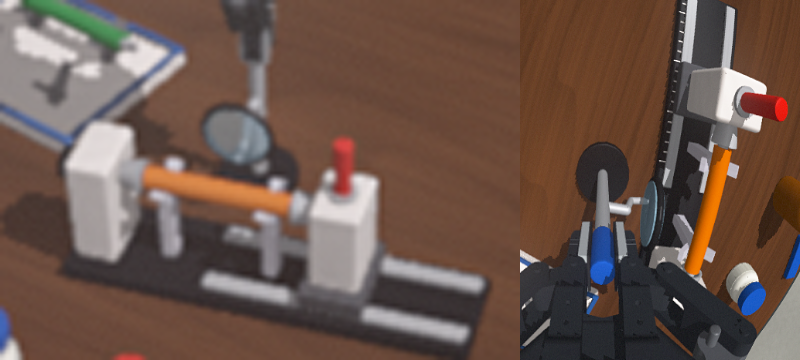

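>>> {"fn": "drive_tool", "kwargs": {"increments": "5 0 1 -2 0 0 0; 5 0 0 -1 0 0 0; 5 0 0 0 0 0 0; 5 0 0 0 0 0 0"}}

```text
clock: 28.05
tool_pos: [0.4904, -0.1041, 0.2029]
ee_rot: [1.777, 1.571, 2.146]
ft_force: [-0.6, 0.1, -3.3]
finger_gap: 0.0146
```

>>> {"fn": "drive_tool", "kwargs": {"increments": "5 0 0 -1 0 0 0; 5 0 0 0 0 0 0; 5 0 0 0 0 0 0"}}

```text
clock: 28.42
tool_pos: [0.4907, -0.1041, 0.2022]
ee_rot: [-0.669, 1.57, -0.3]
ft_force: [-1.1, -0.5, 1.7]
finger_gap: 0.0142
```

>>> {"fn": "drive_tool", "kwargs": {"increments": "5 0 0 -1 0 0 0; 5 0 0 0 0 0 0; 5 0 0 0 0 0 0"}}

```text
clock: 28.8
tool_pos: [0.4909, -0.1041, 0.2022]
ee_rot: [-1.031, 1.569, -0.662]
ft_force: [-3.1, -0.1, 10.3]
finger_gap: 0.0145
```

>>> {"fn": "drive_tool", "kwargs": {"increments": "5 0 0 1 0 0 0; 30 0 0 0 0 0 0; 30 0 0 0 0 0 0; 30 0 0 0 0 0 0; 30 0 0 0 0 0 0; 30 0 0 30 0 0 0; 30 0 0 50 0 0 0; 30 0 0 50 0 0 0; 30 0 -30 10 0 0 -0.07; 30 0 -30 0 0 0 -0.07; 30 0 0 0 0 0 0; 30 0 0 0 0 0 0"}}

```text
clock: 30.3
tool_pos: [0.4897, -0.1646, 0.3402]
ee_rot: [2.456, 1.568, 2.684]
ft_force: [-0.3, 0.2, -0.1]
finger_gap: 0.03
```

Run:
```python
from h import *
stat(); c=cap('wrist','w23'); s=cap('scene','s23')
cv2.imwrite('pics/w23c.png',cv2.resize(c['color'][20:270,160:440],None,fx=2.8,fy=2.4,interpolation=cv2.INTER_CUBIC)[:600] if 0 else cv2.resize(c['color'][20:270,160:440],None,fx=2.4,fy=2.4,interpolation=cv2.INTER_CUBIC))
m=amber(c);print(m.sum(),axw(c,m,.085,True))
```

```text
t 30.3 tcp [ 0.4897 -0.1646  0.3402] fingers [-0.003  0.001 -1.   ] jaw [ 0.974  0.225 -0.002] jawyaw mod pi 0.2275 gap 0.03 F [-0.3  0.2 -0.1] q [ 0.67  0.23 -0.54  1.86  0.13  1.1   0.31]
1257 (array([ 0.59235456, -0.07714988]), np.float64(0.2236623251758587), np.float64(0.1142666956652428), np.float64(0.017225605901328656))
```

View pics/w23c.png

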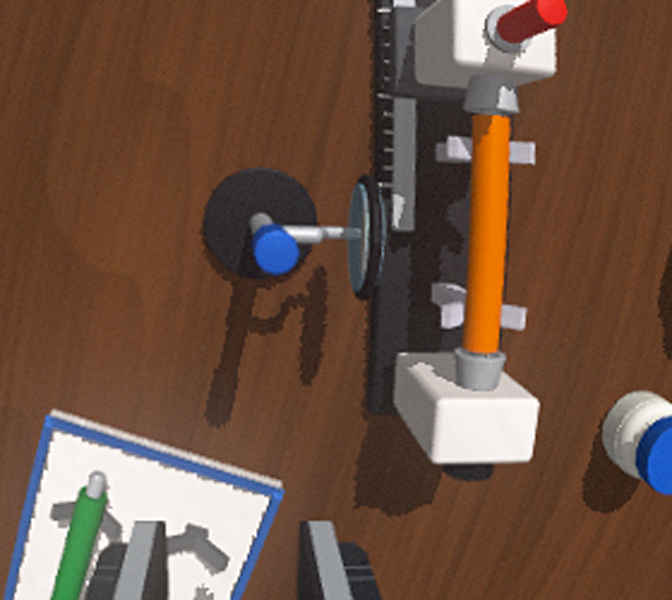

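Run:
```python
from h import *
np.set_printoptions(precision=4,suppress=True)
c=cap('wrist'); f=lambda u,v:(20+v/2.4,160+u/2.4)
P=lambda u,v,z:atz(c,*f(u,v),z,True)
m=amber(c);o,yaw,L,w=axw(c,m,.085,True)
yaw=.23
ex=np.array([np.cos(yaw),np.sin(yaw)]);ey=np.array([-ex[1],ex[0]])
for k,q in dict(foot=P(261,222,.012),grip=P(276,250,.165),lens=P(368,237,.085),la=P(368,176,.085),lb=P(366,298,.085),cupT=P(492,108,.085),cupH=P(480,360,.085)).items():
    print(k,q,'holder',(q[:2]-o)@ex,(q[:2]-o)@ey)
print(o)
a,b=P(368,176,.085),P(366,298,.085);print(np.arctan2(*(a-b)[1::-1])-np.pi/2)
```

```text
foot [ 0.4908 -0.1029  0.012 ] holder -0.1047999514343477 -0.0017372199239286084
grip [ 0.4899 -0.1028  0.165 ] holder -0.10567943705760349 -0.0015058131786691784
lens [ 0.5363 -0.0935  0.085 ] holder -0.058354019707622475 -0.0029867174935520164
la [ 0.5291 -0.0661  0.085 ] holder -0.0590866492885599 0.02528388136565795
lb [ 0.543  -0.1214  0.085 ] holder -0.058251934832164634 -0.03169592792447576
cupT [ 0.5785 -0.0174  0.085 ] holder 0.0001044637448933816 0.06142713803170911
cupH [ 0.6074 -0.1364  0.085 ] holder 0.0011197599748119958 -0.061002277734877215
[ 0.5924 -0.0773]
0.2446482546010602
```

The lens measures at holder x = -58 mm, y = -3 mm and faces the rod within about 0.02 rad. I'll take one closer look straight down at the cups.

>>> {"fn": "drive_tool", "kwargs": {"increments": "30 40 0 0 0 0 0; 30 40 0 0 0 0 0; 30 40 4 0 0 0 0; 30 0 0 -40 0 0 0; 30 0 0 -40 0 0 0; 30 0 0 0 0 0 0; 30 0 0 0 0 0 0"}}

```text
clock: 31.32
tool_pos: [0.6112, -0.1597, 0.2633]
ee_rot: [-0.206, 1.569, 0.024]
ft_force: [0.6, 0.2, 0.7]
finger_gap: 0.0299
```

Run:
```python
from h import *
stat(); c=cap('wrist','w24')
cv2.imwrite('pics/w24c.png',cv2.resize(c['color'][0:230,200:320],None,fx=2.6,fy=2.6,interpolation=cv2.INTER_CUBIC))
m=amber(c);print(m.sum(),axw(c,m,.085,True))
```

```text
t 31.32 tcp [ 0.6112 -0.1597  0.2633] fingers [ 0.002  0.    -1.   ] jaw [0.974 0.227 0.002] jawyaw mod pi 0.2294 gap 0.0299 F [0.6 0.2 0.7] q [ 0.53  0.49 -0.51  1.68  0.27  1.04  0.16]
2733 (array([ 0.59102567, -0.07694569]), np.float64(0.22706561480908283), np.float64(0.11488193456106227), np.float64(0.017751600895662002))
```

View pics/w24.png

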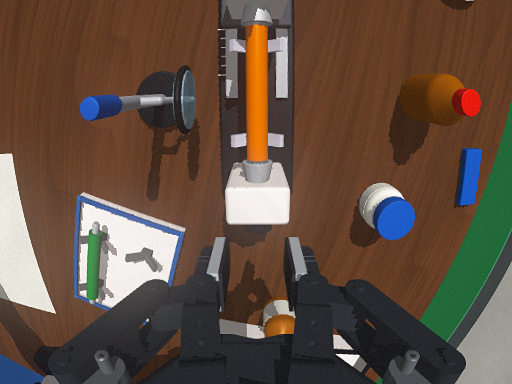

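View pics/w24c.png

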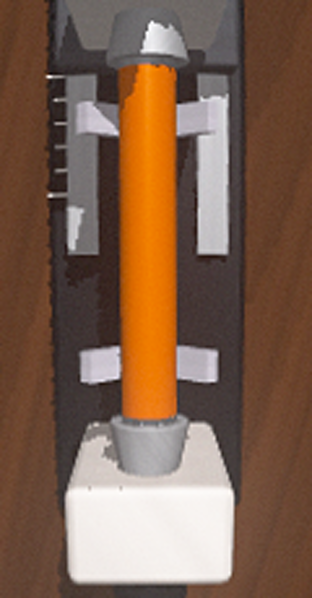

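Seen from above the middle, the amber body ends about 2 mm short of both cup rims with no bare spigot showing, so the rod is home. The magnifier stands upright on its side. I'm handing in.

Run:
```python
from h import *
stat(); print(r.finish_job())
```

```text
t 31.38 tcp [ 0.6115 -0.1598  0.264 ] fingers [ 0.003 -0.    -1.   ] jaw [0.974 0.227 0.003] jawyaw mod pi 0.2293 gap 0.0298 F [-0.2  0.6 -0.4] q [ 0.53  0.49 -0.51  1.68  0.27  1.04  0.16]
the job is handed in; nothing more can be done
None
```

I finished the job and handed it in at 31.4 s; the system gave no verdict.

- **Rod:** I laid the amber rod on both vee rests about 18 mm towards the tailstock and let go.
- **Tailstock:** I gripped the red post and slid the tailstock in about 55 mm, until it stalled at 21 N.
- **Magnifier:** I set it down on the robot's side of the holder and let go, then moved the gripper clear.

**Last checks:**
- **Rod seating:** seen from above, the amber body ends about 2 mm short of both cup rims, with no bare spigot showing.
- **Lens:** it measures about 58 mm from the rod axis, 3 mm from the rod's middle, and faces it within about 0.02 rad.
- **Bystanders:** the green rod and glassware looked undisturbed in the pictures, but I did not measure them.

**Where measurements disagreed:**
- **Tailstock travel:** the wrist camera's first reading was 51 mm, against 55 mm from both the arm and the scene camera.
- **Tailstock joint value:** I could not read it directly. The images put it at about 0.071–0.072, just at or below the 0.072 limit. I rely on the firm stop and the pictures that the rod is fully home (0.075).
- **Cup-to-cup distance:** I measured 115 to 122 mm, depending on the points picked, where 116 mm is expected.
- **Rod grip:** the first grip in the tray sat about 5 mm too high, so I regripped lower. The gap still read 16.7 mm on the 18 mm rod, but the rod held.

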